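Turn the finished piece's status flag to green

TASK

Two stands on the lathe-shop bench each carry a workpiece and a hinged status flag that shows orange. With a fingertip, push over the flag on the stand that holds the finished, turned baluster, all the way round its hinge until it lies flat on the other side and shows green. Leave the square blank's flag at orange, do not lift, tip or shift the stands or their workpieces, leave the other things on the bench where they are, and finish clear of everything.

Things in the scene. Friction and masses are not known exactly. Their poses are not given: they have to be found in the camera images.
- done_stand: Loose flag stand that carries the finished baluster; grey base 200 x 110 x 10 mm, 1.2 kg. Origin: on the table, under the hinge; the base runs from x = -50 to +150 mm, y within 55 mm. z up, x (within 26 deg of world x) points to the workpiece, which stands at x = +115 mm. A steel post, x 37 to 49 mm, y within 15 mm, 118 mm tall, holds the hinge pin, which lies along x.
- done_hinge (a point): Fixed to that stand, on the hinge axis (its x axis), 110 mm up, mid-width of the flag. The flag: a stiff plate 56 mm wide, 5 mm thick, flat from the pin to 70 mm out, then bent 40 deg to its orange side as a 30 mm lift tab (tip 93 mm out, 19 mm off the plate). Back green. Starts lying to the stand's -y, orange and tab up; flipped it lies to +y, green up, tab sloping down.
- done_tab (a point): Centre of that flag's lift tab, 81 mm out from the hinge axis and 10 mm to its orange side; moves with the flag. Under the flag it is open down to the base, but for a rest bar 10 mm wide at x = 27 to 37 mm of the stand, y within 55 mm, its top 3.5 mm below the hinge axis.
- done_flag (a joint): Angle of that flag, rad: 0 = flat to the stand's -y, orange up; 1.57 upright; 3.14 = flat to +y, green up, at its stop. Starts at 0 to 0.12. The hinge is stiff by friction (0.05 N m, about 1 N at the tab): the flag stays where it is left and must be pushed all the way down.
- rough_stand: The other stand, same in every size, which carries the square uncut blank. Origin and axes as for the first.
- rough_hinge (a point): Hinge point of the other stand, as for the first.
- rough_tab (a point): Centre of the lift tab of the other stand's flag, as for the first.
- rough_flag (a joint): Angle of the other stand's flag, as for the first: 0 = orange up.
- baluster_mid (a point): Finished pale wooden baluster with turned beads, 110 mm tall, at most 48 mm across, loose, upright on its stand's base; point at its centre, half-way up.
- blank_mid (a point): Dark square wooden blank, 45 x 45 x 110 mm, loose, upright on its stand's base; point at its centre.
- gouge_mid (a point): Turning gouge lying on the table along its x: handle 24 mm thick to -x (130 mm), steel blade to +x (110 mm); point on its axis at the ferrule, 12.5 mm up.
- sander_mid (a point): Cork sanding block 100 x 55 x 30 mm; point at its centre.
- wax_mid (a point): Round steel wax tin, 72 mm across, 60 mm tall; point at its centre.
- bowl_mid (a point): Small wooden bowl, 110 mm across, 45 mm tall; point on its axis 22 mm up.
- chuck_mid (a point): Steel four-jaw lathe chuck lying on its back, 90 mm across, 56 mm tall; point on its axis 28 mm up.
- dowel_mid (a point): Wooden rod, round, 24 mm thick and 164 mm long over its ends, lying along its x; point at its centre.
Things that resemble listed ones, but are neither listed nor needed, are in the scene too. Leave any purple or yellow look-alike of the rough_stand alone.

How it is judged (in metres and radians):
At the end, for the whole second after the job is handed in: The flag of the baluster's stand lies on its other side, green up, within 8 degrees of flat (joint over 3.0 rad) and the blank's flag is still at orange (under 0.3 rad); baluster and blank stand upright the baluster's stand is flat on the table, and both stands are within 30 mm of where they were (value of joint done_flag above 3 rad and value of joint rough_flag below 0.3 rad and angle between each of baluster_mid, blank_mid's own z axis and vertical below 0.2 rad and angle between done_hinge's own z axis and vertical below 0.05 rad and distance of each of done_hinge, rough_hinge from where it was at the start of the episode below 0.03 m); the robot touches nothing.
It fails at once if the blank's flag is raised by more than 0.3 rad (value of joint rough_flag above 0.3 rad).
It fails at once if a stand is lifted, tipped or shifted by more than 30 mm (distance of any of done_hinge, rough_hinge from where it was at the start of the episode above 0.03 m or angle between any of done_hinge, rough_hinge's own z axis and vertical above 0.15 rad or height (world z) of any of done_hinge, rough_hinge above 0.122 m).
It fails at once if a workpiece is moved by more than 40 mm or knocked over (distance of any of baluster_mid, blank_mid from where it was at the start of the episode above 0.04 m or angle between any of baluster_mid, blank_mid's own z axis and vertical above 0.5 rad).
It fails at once if another loose thing on the bench is moved by more than 30 mm (distance of any of gouge_mid, sander_mid, wax_mid, bowl_mid, chuck_mid, dowel_mid from where it was at the start of the episode above 0.03 m).
It also fails if it takes over 42 s, if anything falls off the work surface, if the arm or the gripper's body presses on something with over 40 N, if the wrist force passes 120 N, or if a joint passes its speed limit or range.

ROBOT

A 6-joint arm with a two-finger parallel gripper is mounted at the origin on the work surface. World frame = base frame: x ahead of the robot, y to its left, z up, the work surface at z = 0. Lengths are in mm, angles in rad, forces in N, time in s.
With the tool pointing down it reaches from about 400 to 925 mm from the base axis. Payload 12.5 kg.
Tool frame: the origin (TCP) lies on the mounting face of the last link; the fingertips stand 190 mm ahead of it and the grasp point (between the pads) lies 171 mm ahead of it (env.tcp_to_tips is the distance from the TCP to the fingertips, in mm); x points along the fingers, y is the direction in which the jaws open and shut, and the axes are right-handed (so a half turn about x gives the same grasp; the last joint's range is limited). The gripper opens to 95 mm and grips with 3 to 60 N. Pads are 20 mm wide; open, the fingers measure 119 mm over their backs; the gripper's body (75 mm by 180 mm) begins 59 mm behind the grasp point.
Start: joints at [1.032, 0.491, 1.559, -0, 1.092, -0.106], TCP at [262.111, 567.382, 404.761] pointing down, gripper open.
Joint ranges: [-3.1, 3.1], [-0.84, 2.19], [0.05, 2.79], [-1.13, 4.28], [0.06, 2.93], [-2.69, 2.69]. Speed limits (rad/s): [2.22, 2.22, 2.79, 3.14, 3.14, 3.14].

INTERFACE

Orientations are given as [roll, pitch, yaw] about the fixed x, y, z axes, in that order (R = Rz(yaw) Ry(pitch) Rx(roll)).
In Python, from cell import monitor, cams, job, env gives the robot as it stands. The module is installed in compiled form; this text tells all that it offers.
- The arm moves only by the tool apply_moves, never from a script. Its argument "series" is a list of rows, each a list of 3 entries, a list of its own where there are three numbers: the closure, from -1 (fully open) to 1 (shut), so that 0 is half open, then the shift along the tool's x, y, z in cm, then the turn about the tool's x in rad. A call has 1 to 20 rows; each row is the pose to reach, as a shift and turn from the pose commanded when the call began, along the tool's axes at that moment; what a row does not reach only later rows make up. A row lasts 1/8 s, in which the tool goes at most 62.5 mm and 10.7 degrees, less where a joint would pass 70% of its speed; a pose out of reach is approached as far as the arm can. A call with a gripper value outside its range is refused whole. The fingers move at their own pace and stop on an object; the grip force is fixed at half the most. Time passes only in rows, so rows that repeat a pose let the fingers close. It gives the time, the measured TCP pose, the force and the opening at its end, in the units of the state.
- monitor.state(): the state, without advancing time (a new reading comes with each control period).
- cams.read_camera(name): name is "scene" or "top"; returns a dict with "image" (384x512x3 uint8, red, green, blue), "fx", "fy", "cx", "cy" (pixels), "position" and "orientation" of the camera in the world. Camera axes: x right, y down, z forward; pixel columns grow to the right and rows downward; lengths in mm; the calibration is good to about 2 mm. A picture is of the moment at which its call begins. There is no depth.
- job.job_done(): hands the job in, once; it reports no verdict.
The state is a dict: "t": time; "joints": joint angles; "qvel": joint speeds; "tau": joint torques, N m; "eef_pos": TCP position; "tcp_rot": TCP orientation; "ft_force": force on the tool from outside, world axes, zero at the start; "moment": the same for the moment, N m; "opening": opening from 0.0 (shut) to 1.0 (fully open).
Only numpy, scipy, OpenCV 4.12 (cv2) and the standard library are available. Lean on these libraries where they do the work, as an engineer would, in place of code of your own. Each camera call takes 0.05 s, during which the arm holds its last target. There are 200 camera calls.

## Working session

There is one attempt and no reset: what is moved stays moved. The work goes in short steps, Python scripts to look and compute and a tool call to move; the robot and the scene stay as the last step left them, time stands still between calls to the robot, and variables do not carry over. Pictures are saved under pics/ and viewed, about 8 in all and at most 12, crops included, and the job is handed in when it is done.

Besides the shell and the picture viewer there is one more tool, called after ">>>" as name(argument=value, ...) on one line, values as JSON. apply_moves: Moves the arm, as the interface text tells. Its arguments: {"type":"object","properties":{"series":{"type":"array"}},"required":["series"]}

```bash
mkdir -p pics
cat > h.py <<'E'
from cell import monitor, cams, job, env
import numpy as np, cv2
def cam(n,save=None):
    c=cams.read_camera(n)
    if save: cv2.imwrite(save,cv2.cvtColor(c["image"],cv2.COLOR_RGB2BGR))
    return c
E
python3 - <<'E'
from h import *
for n in("scene","top"):
    c=cam(n);im=c.pop("image");np.save(n+".npy",im);print(n,c)
    cv2.imwrite(f"pics/{n}0.png",cv2.resize(im[:,:,::-1],(800,600),interpolation=cv2.INTER_CUBIC))
print(monitor.state(),env.tcp_to_tips)
E
```

```text
scene {'fx': 405.72369263650785, 'fy': 405.72369263650785, 'cx': 258.37444253189426, 'cy': 185.33741285919007, 'position': array([1219.20289783, -200.69228139, 1042.37892101]), 'orientation': array([-2.49430677, -0.01378404,  1.30265913])}
top {'fx': 403.40867906290805, 'fy': 403.40867906290805, 'cx': 258.0034305342108, 'cy': 188.53411048684995, 'position': array([ 424.46530699,    4.04809991, 1203.46302209]), 'orientation': array([-3.01542484, -0.0177732 , -1.58235006])}
{'t': 0.1, 'joints': array([ 1.03237365e+00,  4.91485974e-01,  1.55940133e+00, -3.18611057e-05,
        1.09172006e+00, -1.05612826e-01]), 'qvel': array([-0.00147353, -0.0012475 , -0.00231501,  0.00195377, -0.00017023,
        0.00053252]), 'tau': array([ 2.28660610e-03, -6.13625765e+01, -2.58599514e+01,  6.93748961e-02,
        4.70017421e-02, -5.44874592e-05]), 'eef_pos': array([262.11009236, 567.34403175, 404.22394367]), 'tcp_rot': array([-1.64856672,  1.56978122, -2.08136187]), 'ft_force': array([0.09774653, 0.41951658, 0.38999701]), 'moment': array([0.02948848, 0.00670117, 0.08592729]), 'opening': 0.9965039802747626} 190.1
```

View pics/scene0.png

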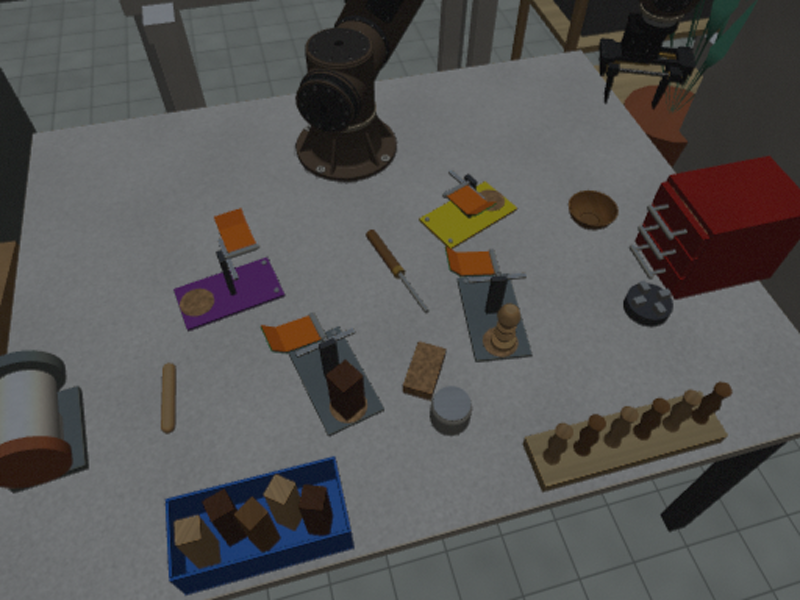

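View pics/top0.png

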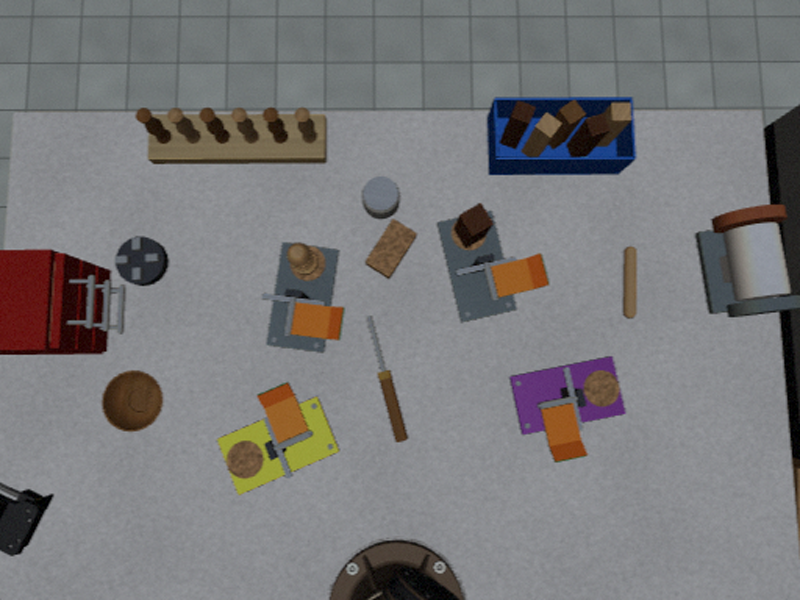

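The top view gives the candidates. The baluster's grey stand is at (303,297) px with its flag at (315,320). The blank's grey stand is at (480,265), flag (520,275). The yellow look-alike is at (280,445) and the purple one at (568,395). The loose balusters in the rack are not on a stand. I choose the grey stand with the pale turned baluster, and I'll check that with one crop and measure it.

```bash
cat >> h.py <<'E'
from scipy.spatial.transform import Rotation as Ro
def ray(c,px,z):
    px=np.atleast_2d(px).astype(float); R=Ro.from_euler('xyz',c["orientation"]).as_matrix()
    d=np.c_[(px[:,0]-c["cx"])/c["fx"],(px[:,1]-c["cy"])/c["fy"],np.ones(len(px))]@R.T
    return c["position"]+d*((z-c["position"][2])/d[:,2])[:,None]
def proj(c,P):
    R=Ro.from_euler('xyz',c["orientation"]).as_matrix(); p=(np.atleast_2d(P)-c["position"])@R
    return np.c_[p[:,0]/p[:,2]*c["fx"]+c["cx"],p[:,1]/p[:,2]*c["fy"]+c["cy"]]
def stand(o,yaw,P):
    c,s=np.cos(yaw),np.sin(yaw); P=np.atleast_2d(P); return np.c_[o[0]+c*P[:,0]-s*P[:,1],o[1]+s*P[:,0]+c*P[:,1],P[:,2]]
E
python3 - <<'E'
from h import *
c=cam("top");im=c["image"];hsv=cv2.cvtColor(im,cv2.COLOR_RGB2HSV)
x0,y0,x1,y1=160,145,230,235
sub=hsv[y0:y1,x0:x1]
print("base hsv",hsv[215,180],hsv[170,212],"table",hsv[230,215])
org=cv2.inRange(sub,(5,150,80),(18,255,255))
gr=cv2.inRange(sub,(85,25,40),(125,120,125))
for n,m,z in(("base",gr,10),("orange",org,112)):
    m=cv2.morphologyEx(m,cv2.MORPH_OPEN,np.ones((2,2)))
    k=max(cv2.findContours(m,0,2)[0],key=cv2.contourArea) if n!="base" else cv2.findNonZero(m)
    r=cv2.minAreaRect(k);b=cv2.boxPoints(r)+[x0,y0]
    print(n,r[1],b.round(1).tolist());W=ray(c,b,z);print(W.round(1).tolist(),"sides",[round(float(np.linalg.norm(W[i]-W[i-1])),1) for i in range(4)],"mid",W.mean(0).round(1))
o=cv2.resize(im[y0:y1,x0:x1,::-1],None,fx=6,fy=6,interpolation=cv2.INTER_CUBIC)
m=cv2.resize(cv2.merge([gr,org,org*0]),None,fx=6,fy=6,interpolation=0)
s=cam("scene")["image"][145:235,275:345,::-1];s=cv2.resize(s,None,fx=5.4/0.9,fy=6)[:, :420]
cv2.imwrite("pics/crop1.png",cv2.resize(np.hstack([o,m//2+o//2 if False else m,s]),None,fx=.62,fy=.62))
E
```

```text
base hsv [100  43  89] [100  46  84] table [105  10 147]
base (40.446510314941406, 66.18519592285156) [[167.7, 220.4], [177.0, 154.9], [217.1, 160.6], [207.7, 226.1]]
[[483.7, 247.9, 10.0], [679.8, 223.2, 10.0], [661.4, 103.1, 10.0], [465.6, 130.3, 10.0]] sides [119.0, 197.7, 121.5, 197.7] mid [572.6 176.1  10. ]
orange (30.512544631958008, 20.465730667114258) [[187.1, 214.4], [189.6, 194.1], [219.9, 197.9], [217.4, 218.2]]
[[494.2, 175.2, 112.0], [549.3, 168.9, 112.0], [538.1, 86.8, 112.0], [483.1, 93.7, 112.0]] sides [82.3, 55.4, 82.8, 55.4] mid [516.2 131.1 112. ]
```

View pics/crop1.png

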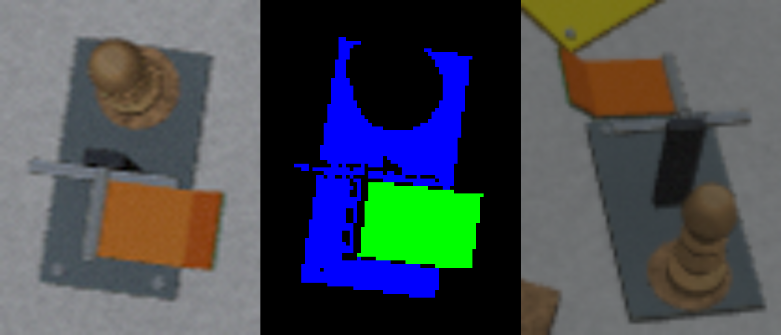

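The crop shows the pale turned baluster on the grey stand, with its flag orange on the -y side and the tab outermost, at about (219,198) in the raw top image. So the choice is right. From the base edge and the flag I get origin ≈ (521,178) and yaw ≈ -0.13. The flag width of 55.4 and base length of 198 agree with the given sizes.

```bash
cat >> h.py <<'E'
O,Y=(521.,178.),-0.13
def goal(P):  # stand coords of fingertip -> cm shift in tool axes, from present pose
    s=monitor.state();R=Ro.from_euler('xyz',s["tcp_rot"]).as_matrix();w=stand(O,Y,P)[0]
    return (R.T@(w+[0,0,env.tcp_to_tips]-s["eef_pos"])/10).round(2)
def where():
    s=monitor.state();R=Ro.from_euler('xyz',s["tcp_rot"]).as_matrix();p=s["eef_pos"]+R[:,0]*env.tcp_to_tips
    q=Ro.from_euler('z',-Y).apply(p-[*O,0]);print("t",round(s["t"],2),"tip world",p.round(1),"stand",q.round(1),"F",s["ft_force"].round(1),"open",round(s["opening"],2));return R
E
python3 - <<'E'
from h import *
R=where();print(R.round(3));
sx=np.array([np.cos(Y),np.sin(Y),0]);print("sx in tool",(R.T@sx).round(3),"angle of sx from tool y about tool x",np.arctan2((R.T@sx)[2],(R.T@sx)[1]))
for P in([0,-130,300],[0,-130,75]):print(P,goal(P))
c=cam("top");P=[[150,-55,10],[-50,-55,10],[-50,55,10],[0,0,110],[0,-93,129]]
print(proj(c,stand(O,Y,P)).round(1).tolist())
c=cam("scene");print(proj(c,stand(O,Y,[[28,-93,129],[-28,-93,129],[150,-55,10],[150,55,10]])).round(1).tolist())
E
```

```text
t 0.2 tip world [262.1 567.3 214.3] stand [-307.2  352.4  214.3] F [0.2 0.6 0.1] open 1.0
[[-0.     0.419  0.908]
 [-0.001  0.908 -0.419]
 [-1.    -0.001 -0.   ]]
sx in tool [-0.     0.298  0.954] angle of sx from tool y about tool x 1.2679625534381473
[0, -130, 300] [ -8.55 -36.9   43.71]
[0, -130, 75] [ 13.95 -36.89  43.71]
[[216.8, 160.2], [207.8, 226.6], [170.7, 222.1], [186.3, 204.6], [219.8, 208.1]]
[[285.8, 173.8], [282.5, 159.2], [303.1, 229.8], [339.4, 225.6]]
```

>>> apply_moves(series=[[1,[-8.5,0,0],0],[1,[-8.5,0,0],0],[1,[-8.5,-36.9,43.7],-0.15],[1,[-8.5,-36.9,43.7],-0.3],[1,[-8.5,-36.9,43.7],-0.3],[1,[-8.5,-36.9,43.7],-0.3],[1,[-8.5,-36.9,43.7],-0.3],[1,[-8.5,-36.9,43.7],-0.3],[1,[-8.5,-36.9,43.7],-0.3],[1,[-8.5,-36.9,43.7],-0.3],[1,[-8.5,-36.9,43.7],-0.3],[1,[-8.5,-36.9,43.7],-0.3],[1,[-8.5,-36.9,43.7],-0.3],[1,[-8.5,-36.9,43.7],-0.3],[1,[-8.5,-36.9,43.7],-0.3],[1,[-8.5,-36.9,43.7],-0.3]])

```text
t: 2.3
eef_pos: [503.8, 49.9, 489.9]
tcp_rot: [0.451, 1.571, 0.319]
ft_force: [0.3, 0.6, -0.5]
opening: 0.005
```

Run:
```python
from h import *
R=where();print((Ro.from_euler('z',-Y).as_matrix()@R).round(3));print(goal([0,-125,75]))
```

```text
t 2.3 tip world [503.8  49.9 299.8] stand [  -0.4 -129.2  299.8] F [ 0.3  0.6 -0.5] open 0.01
[[ 0.     0.001  1.   ]
 [ 0.     1.    -0.001]
 [-1.     0.     0.   ]]
[22.48  0.42  0.04]
```

Aligned: tool y = stand +y, tool z = stand +x, tool x down. Next I go down outside the tab, tip to z = 75.

>>> apply_moves(series=[[1,[10,0,0],0],[1,[18,0,0],0],[1,[22.5,0,0],0],[1,[22.5,0,0],0],[1,[22.5,0,0],0],[1,[22.5,0,0],0],[1,[22.5,0,0],0]])

```text
t: 3.18
eef_pos: [504.3, 49.2, 266.5]
tcp_rot: [0.122, 1.568, -0.011]
ft_force: [-0.6, 0.3, 0.2]
opening: 0.001
```

Run:
```python
from h import *
where()
a=cam("top")["image"][130:240,150:260,::-1];b=cam("scene")["image"][110:240,250:360,::-1]
cv2.imwrite("pics/c2.png",np.hstack([cv2.resize(a,(400,400),interpolation=2),cv2.resize(b,(400,473),interpolation=2)[:400]]))
```

```text
t 3.17 tip world [504.9  49.2  76.4] stand [   0.7 -129.8   76.4] F [-0.6  0.3  0.2] open 0.0
```

View pics/c2.png

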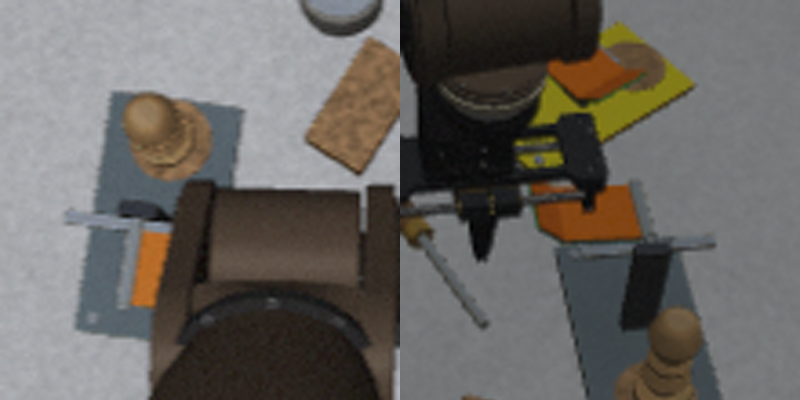

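The fingers are shut just outside the tab, the flag is still flat, and the body clears it. Next I sweep up and inwards so that friction helps lift the tab, and check.

>>> apply_moves(series=[[1,[0,1.0,0],0],[1,[-0.5,1.6,0],0],[1,[-1.5,2.2,0],0],[1,[-2.5,2.7,0],0],[1,[-3.5,3.2,0],0],[1,[-4.5,3.8,0],0],[1,[-5.2,4.4,0],0],[1,[-5.9,5.0,0],0],[1,[-6.5,5.6,0],0],[1,[-6.5,5.6,0],0]])

```text
t: 4.53
eef_pos: [511.1, 104.4, 330.9]
tcp_rot: [-1.657, 1.569, -1.79]
ft_force: [-4.7, -9.8, 6.9]
opening: 0.002
```

Run:
```python
from h import *
where()
a=cam("top")["image"][130:240,150:260,::-1];b=cam("scene")["image"][110:240,250:360,::-1]
cv2.imwrite("pics/c3.png",np.hstack([cv2.resize(a,(400,400),interpolation=2),cv2.resize(b,(400,473),interpolation=2)[:400]]))
```

```text
t 4.53 tip world [511.1 104.1 140.8] stand [ -0.3 -74.6 140.8] F [-4.7 -9.8  6.9] open 0.0
```

View pics/c3.png

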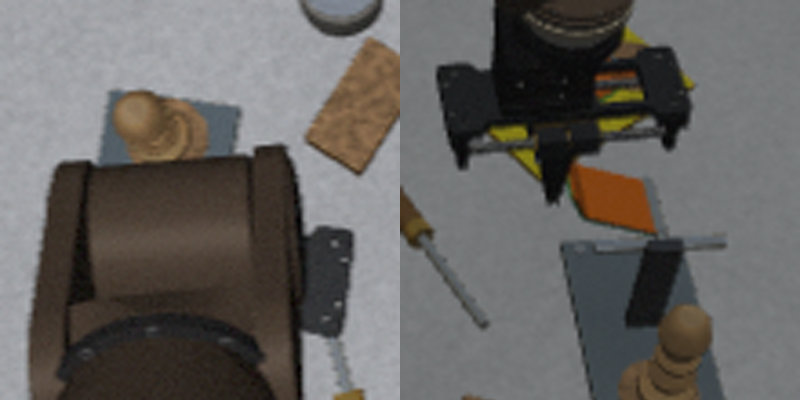

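```bash
cat >> h.py <<'E'
def shift():
    im=cam("scene")["image"];o=np.load("scene.npy");r={}
    for n,(x,y,w,h) in dict(base_end=(300,205,42,28),post=(308,176,20,28),base_left=(292,175,18,40)).items():
        M=cv2.matchTemplate(im[y-12:y+h+12,x-12:x+w+12],o[y:y+h,x:x+w],cv2.TM_CCOEFF_NORMED);_,v,_,l=cv2.minMaxLoc(M)
        r[n]=(l[0]-12,l[1]-12,round(v,3))
    print("shift px",r);return im
E
python3 - <<'E'
from h import *
where();shift();where()
E
```

```text
t 4.62 tip world [511.  103.8 140.6] stand [ -0.3 -74.8 140.6] F [-4.2 -9.6  6. ] open 0.0
shift px {'base_end': (1, -1, 0.93), 'post': (2, -1, 0.918), 'base_left': (2, 3, 0.866)}
t 4.67 tip world [511.  103.8 140.6] stand [ -0.3 -74.9 140.6] F [-4.6 -9.7  6.8] open 0.0
```

The tab is lifted to about 35–40°, and the stand has slid about 5 mm (limit 30). The force shows the edge now rising faster than the finger, so I steepen the upward motion.

>>> apply_moves(series=[[1,[-0.6,-0.1,0],0],[1,[-1.3,0.1,0],0],[1,[-1.9,0.5,0],0],[1,[-2.4,0.9,0],0],[1,[-2.9,1.4,0],0],[1,[-3.3,1.9,0],0],[1,[-3.7,2.4,0],0],[1,[-4.0,2.9,0],0],[1,[-4.2,3.4,0],0]])

```text
t: 5.8
eef_pos: [516.0, 138.7, 372.0]
tcp_rot: [0.196, 1.571, 0.063]
ft_force: [0.2, -1.8, 0.5]
opening: 0.001
```

Run:
```python
from h import *
where()
b=shift()[90:240,240:360,::-1];a=cam("top")["image"][130:240,150:260,::-1]
cv2.imwrite("pics/c4.png",np.hstack([cv2.resize(a,(400,400),interpolation=2),cv2.resize(b,(400,500),interpolation=2)[:400]]))
```

```text
t 5.8 tip world [516.1 138.7 181.9] stand [  0.2 -39.6 181.9] F [ 0.2 -1.8  0.5] open 0.0
shift px {'base_end': (1, 0, 0.97), 'post': (1, 0, 0.983), 'base_left': (2, 5, 0.88)}
```

View pics/c4.png

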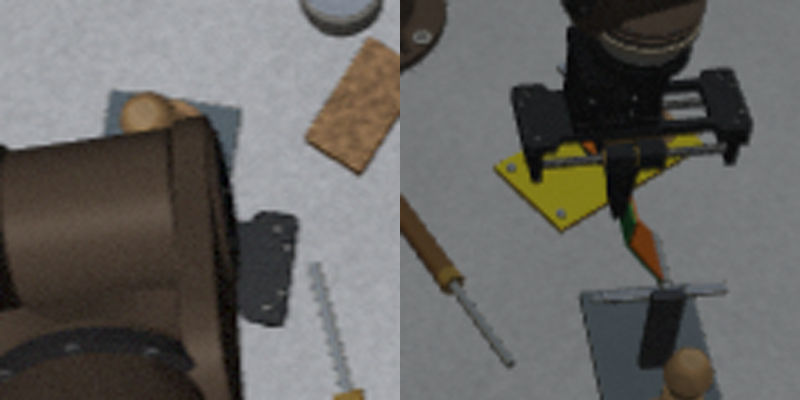

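The flag is near 70°, the force is light at 1.8 N, and the stand has shifted about 3 mm. Next I push it over the top and start down the far side.

>>> apply_moves(series=[[1,[0.2,1,0],0],[1,[0.4,2,0],0],[1,[0.8,3,0],0],[1,[1.2,4,0],0],[1,[1.5,5,0],0],[1,[1.9,6,0],0],[1,[2.4,6.7,0],0],[1,[2.9,7.1,0],0],[1,[3.4,7.5,0],0],[1,[4.0,7.9,0],0],[1,[4.6,8.2,0],0],[1,[5.2,8.4,0],0],[1,[5.2,8.4,0],0]])

```text
t: 7.52
eef_pos: [527.0, 221.7, 319.2]
tcp_rot: [-2.787, 1.57, -2.92]
ft_force: [0.1, -0.4, 0.7]
opening: 0.008
```

Run:
```python
from h import *
where()
b=shift()[90:240,240:360,::-1];where()
cv2.imwrite("pics/c5.png",cv2.resize(b,(480,600),interpolation=2))
```

```text
t 7.53 tip world [526.9 221.6 129.1] stand [  0.2  44.  129.1] F [ 0.1 -0.4  0.7] open 0.01
shift px {'base_end': (1, 0, 0.97), 'post': (1, 0, 0.982), 'base_left': (2, 5, 0.879)}
t 7.58 tip world [527.  221.6 129.4] stand [  0.3  44.  129.4] F [ 0.7 -0.4  0.5] open 0.01
```

View pics/c5.png

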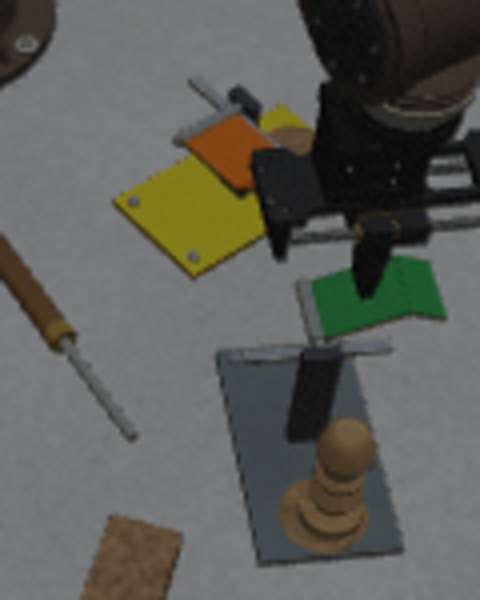

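Green is up and the tip is on the plate. I press down gently to flat.

>>> apply_moves(series=[[1,[0.4,0.2,0],0],[1,[0.8,0.3,0],0],[1,[1.2,0.4,0],0],[1,[1.5,0.4,0],0],[1,[1.7,0.4,0],0],[1,[1.7,0.4,0],0]])

```text
t: 8.32
eef_pos: [527.6, 225.6, 302.9]
tcp_rot: [1.21, 1.571, 1.077]
ft_force: [-0.9, 0.4, 2.9]
opening: 0.007
```

>>> apply_moves(series=[[1,[0.1,0,0],0],[1,[0.2,0,0],0],[1,[0.3,0,0],0],[1,[0.3,0,0],0]])

```text
t: 8.82
eef_pos: [527.4, 225.5, 302.4]
tcp_rot: [0.424, 1.569, 0.292]
ft_force: [-8.9, -2.6, 31.8]
opening: 0.006
```

The force rose to 32 N over 0.5 mm, so the flag is at its stop. I retreat straight up, then back off towards the robot's free side.

>>> apply_moves(series=[[1,[-0.5,0,0],0],[1,[-3,0,0],0],[1,[-9,0,0],0],[1,[-15,0,0],0],[1,[-20,0,0],0],[1,[-20,0,-6],0],[1,[-20,0,-12],0],[1,[-20,0,-16],0],[1,[-20,0,-16],0],[1,[-20,0,-16],0]])

```text
t: 10.07
eef_pos: [369.5, 246.8, 499.8]
tcp_rot: [0.461, 1.57, 0.329]
ft_force: [0.6, -0.4, 0.8]
opening: 0.001
```

Run:
```python
from h import *
where();b=shift()[:,:,::-1]
c=cam("top");t=c["image"][:,:,::-1]
cv2.imwrite("pics/c6.png",np.vstack([np.hstack([cv2.resize(t,(400,300)),cv2.resize(b,(400,300))]),np.hstack([cv2.resize(t[130:235,140:280],(400,300),interpolation=2),cv2.resize(b[145:250,240:380],(400,300),interpolation=2)])]))
```

```text
t 10.07 tip world [369.6 246.8 309.7] stand [-159.    48.6  309.7] F [ 0.6 -0.4  0.8] open 0.0
shift px {'base_end': (1, 0, 0.969), 'post': (1, 0, 0.982), 'base_left': (2, 5, 0.88)}
```

View pics/c6.png

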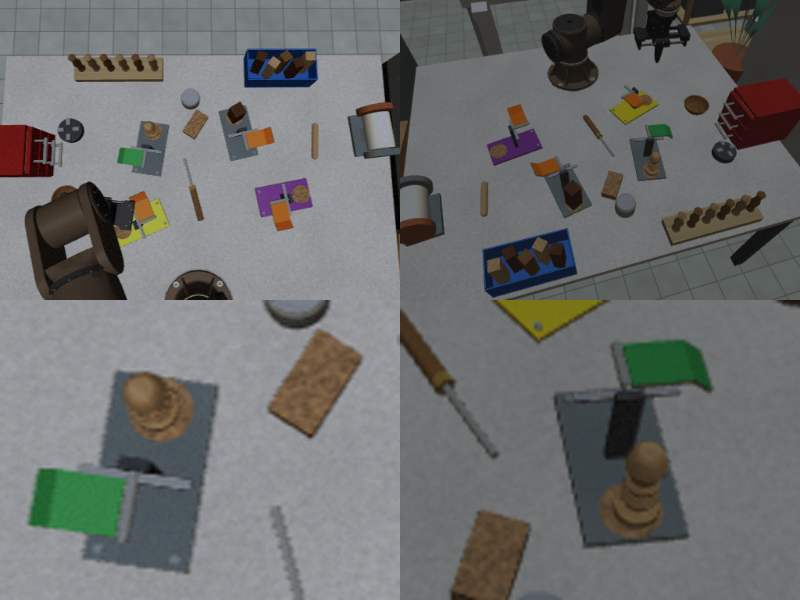

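The flag lies flat to +y with green up, and the baluster is upright. The blank's flag is still orange, the other things are in place, and the arm is clear.

```bash
python3 -c "
from h import *
print(job.job_done())"
```

```text
the job is handed in; nothing more can be done
None
```

The flag on the baluster's stand is pushed over and lies flat with green up. I handed the job in at about 10 s of the 42 s. With the fingers shut, I swept up and inwards against the tab's outer edge, carried the flag over the top, and pressed it down from the other side.

**Last checks**
- **Flag:** at the end of the press the force rose to about 32 N within 0.5 mm, with the fingertip 112 mm up, so the flag was at its stop. The last picture shows it green and flat. I did not measure the joint angle directly.
- **Clearance:** the tool force is near zero, and the fingertips are about 310 mm above the table.
- **Other things:** the blank's flag is still orange, both workpieces are upright, and nothing else looks moved in the pictures.

**What went less well**
- **Stand shift:** the force reached about 10 N during the first lift, so I steepened the upward motion. The baluster's stand slid about 1 to 2 px in the scene view, or 3 to 6 mm against the 30 mm limit.
- **Disagreeing reading:** one of my three match patches read 5 px with a weak match. The flag is partly in that patch and has since moved, so I gave it no weight.

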